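# Drive the stout locating pin home with the mallet

## Task

Pick up the mallet and use it to drive the stout spring pin of the aluminium jig fully home, until its head sits down on its bushing; leave the slim pin standing and do not push the stout pin with the gripper. Then stand the mallet back on the bench on its face, beside the jig.

Things in the scene. Friction and masses are not known exactly. Their poses are not given: they have to be found in the camera images.
- mallet: Mallet standing on one of its round faces: upright steel cylinder head with black faces, 40 mm across, 64 mm tall; pale wooden handle runs level from its side. Origin: centre of the lower face; z up the head; handle along -x, 16 mm wide (y), 20 mm high, centre line at z = 32 mm, from x = -20 to -155 mm. 0.35 kg, nearly all in the head: grip the handle firmly, about 45 mm from the head's axis.
- jig: Aluminium plate fixed to the bench, 120 (x) by 170 (y) by 24 mm high; origin at the centre of its underside. In its rear half (x > 0) a black charger sits in a nest, up to 22 mm above the plate; its front half (-x, nearest the robot) has two steel pins with flat round heads at x = -28 mm, y = +55 and -55 mm; the stout one may be at either. Before the plate it is clear.
- pin_stout (a joint): Downward travel of the stout pin (m): 0 = fully up, 0.020 = fully home (hard stop, head on its bushing). Friction of about 6 N holds it wherever it has been driven; it does not spring back. A steady push or taps with the mallet both move it; some 8 to 15 N on the mallet is plenty.
- pin_stout_top (a point): Centre of the top of the stout pin's head: flat steel disc 24 mm across and 6 mm thick on a 14 mm shank. Its top is 53 mm above the bench when fully up and 33 mm when home (9 mm above the plate).
- pin_slim (a joint): Downward travel of the slim pin (m), of the same kind and height as the stout one, but with a head only 12 mm across on a 7 mm shank. It stands up and shall stay up.
Things that resemble listed ones, but are neither listed nor needed, are in the scene too. What is shaped like the mallet but yellow is not meant.

How it is judged:
By the outcome, as a careful person would: the job done as asked, in the order asked, and still so for the second after the job is handed in, with the robot touching nothing.
It also fails if it takes over 38 s, if anything falls off the work surface, if the arm or the gripper's body presses on something with over 40 N, if the wrist force passes 120 N, or if a joint passes its speed limit or range.

## Robot

A 7-joint arm with a two-finger parallel gripper is mounted at the origin on a cart in front of the work surface, level with it; the furniture and walls round the work are solid. World frame = base frame: x ahead of the robot, y to its left, z up, the work surface at z = 0. Lengths are in m, angles in rad, forces in N, time in s.
With the tool pointing down it reaches from about 0.4 to 0.925 m from the base axis. Payload 5.6 kg.
Tool frame: the origin (TCP) lies on the centre line of the jaws, within the pads' length; the fingertips stand env.finger_overhang ahead of it and the grasp point (between the pads) lies 3 mm ahead of it (env.finger_overhang is the distance from the TCP to the fingertips, in m); z points along the fingers, y is the line along which they close (so a half turn about z gives the same grasp; the last joint's range is limited). The gripper opens to 85 mm and grips with 20 to 120 N. Pads are 22 mm wide; open, the fingers measure 114 mm over their backs; the gripper's body (76 mm by 85 mm) begins 54 mm behind the grasp point. The pads swing forward as they close: fully open they stand 13 mm farther back than shut.
Start: joints at [-0.043, 0.468, -0.012, 1.603, 0.006, 1.071, -0.056], TCP at [0.65, -0, 0.253] pointing down, gripper open.
Joint ranges: [-2.53, 2.53], [-0.31, 2.02], [-1.57, 1.55], [0.28, 2.44], [-1.29, 4.43], [0.15, 1.84], [-2.92, 2.92]. Speed limits (rad/s): [2.57, 2.57, 3.14, 3.14, 3.14, 3.14, 3.14].

## Interface

Orientations are given as a unit quaternion [w, x, y, z].
In Python, from cell import env gives the robot as it stands.
- The arm moves only by the tool jog_arm, never from a script. Its argument "deltas" is a list of rows, each an object with "jaw": the opening, from 0 (shut) to 1 (fully open); "xyz": the shift along the tool's x, y, z in cm, a list of three; "rot": the turn, a rotation vector about the tool's x, y, z in rad, a list of three. A call has exactly 10 rows; each row is the pose to reach, as a shift and turn from the pose commanded when the call began, along the tool's axes at that moment; what a row does not reach only later rows make up. A row lasts 1/12 s, in which the tool goes at most 41.7 mm and 7.16 degrees, less where a joint would pass 70% of its speed; a pose out of reach is approached as far as the arm can. A call with a gripper value outside its range is refused whole. The fingers move at their own pace and stop on an object; the grip force is fixed at half the most. Time passes only in rows, so rows that repeat a pose let the fingers close, or fill a call up. It gives the time, the measured TCP pose, the force, the opening and the grip force at its end, in the units of the state.
- env.sense(): the state, without advancing time (a new reading comes with each control period).
- env.capture(name): name is "scene" or "side" or "wrist"; returns the picture (480x640x3 uint8, red, green, blue); there is no depth.
- env.camera_model(name): a dict with "camera_matrix" (3x3 intrinsics, pixels), "rvec" (rotation vector, rad) and "tvec" (3), from world to camera coordinates, as OpenCV has them. Camera axes: x right, y down, z forward; pixel columns grow to the right and rows downward; lengths in m; the calibration is good to about 2 mm. A picture is of the moment at which its call begins: read the wrist's pose just before it. camera_model takes no time and is no camera call; for the wrist camera it gives the pose at the moment of the call.
- env.sign_off(): hands the job in; it is judged then, once.
The state is a dict: "t": time; "qpos": joint angles; "qd": joint speeds; "joint_torque": joint torques, N m; "ee_pos": TCP position; "orientation": TCP orientation; "force": force on the tool from outside, world axes, zero at the start; "wrist_torque": the same for the moment, N m; "width": opening from 0.0 (shut) to 1.0 (fully open); "grasp_force": force on a finger pad.
Only numpy, scipy, OpenCV 4.12 (cv2) and the standard library are available. Lean on these libraries where they do the work, as an engineer would, in place of code of your own. Each camera call takes 0.05 s, during which the arm holds its last target. There are 200 camera calls.

## Working session

There is one attempt and no reset: what is moved stays moved. The work goes in short steps, Python scripts to look and compute and a tool call to move; the robot and the scene stay as the last step left them, time stands still between calls to the robot, and variables do not carry over. Pictures are saved under pics/ and viewed, at most 10 in all, crops included, and the job is handed in when it is done.

Besides the shell and the picture viewer there is one more tool, called after ">>>" as name(argument=value, ...) on one line, values as JSON. jog_arm: Moves the arm, as the interface text tells. Its arguments: {"type":"object","properties":{"deltas":{"type":"array","items":{"type":"object","properties":{"jaw":{"type":"number"},"xyz":{"type":"array","items":{"type":"number"}},"rot":{"type":"array","items":{"type":"number"}}}}}},"required":["deltas"]}

```bash
mkdir -p pics; cat > h.py <<'E'
import numpy as np, cv2
from cell import env
def cam(n):
    m=env.camera_model(n); R=cv2.Rodrigues(np.array(m["rvec"],float))[0]; return np.array(m["camera_matrix"],float),R,np.array(m["tvec"],float).ravel()
def ray(n,u,v,z,m=None):
    K,R,t=m or cam(n); d=R.T@np.linalg.inv(K)@[u,v,1]; c=-R.T@t
    return c+d*(z-c[2])/d[2]
def proj(n,P,m=None):
    K,R,t=m or cam(n); p=K@(R@np.array(P)+t); return p[:2]/p[2]
def save(n,f):
    im=env.capture(n); cv2.imwrite(f"pics/{f}.png",im[:,:,::-1]); return im
E
python3 - <<'E'
from h import *
print(env.finger_overhang, env.sense())
a=save("scene","scene0");b=save("side","side0");save("wrist","wrist0")
for n in("scene","side","wrist"):
    K,R,t=cam(n);print(n,-R.T@t,R[2])
E
```

```text
0.022 {'t': 0.0, 'qpos': array([-0.04300018,  0.468361  , -0.01159776,  1.60363035,  0.00598738,
        1.07139259, -0.05631589]), 'qd': array([-8.72763734e-04, -5.13687038e-04, -6.97661425e-05,  9.84446907e-05,
       -4.85013438e-04,  1.28333104e-04,  1.54267797e-03]), 'joint_torque': array([-1.81076980e-04, -5.32374322e+01,  2.12178100e-02, -2.51299274e+01,
        1.13576866e-02,  7.69772858e-03, -1.10212341e-06]), 'ee_pos': array([ 6.49480906e-01, -6.55793845e-05,  2.52345998e-01]), 'orientation': array([-5.79328365e-04,  7.07138405e-01,  7.07074611e-01, -6.60243341e-04]), 'force': array([ 0.39199565, -0.05757184,  0.75274823]), 'wrist_torque': array([ 0.07277315, -0.01459488,  0.04234404]), 'grasp_force': 0.0, 'width': 1.002126840367733}
scene [ 0.15233879 -0.69178018  0.6236719 ] [ 0.34741824  0.70089242 -0.6229369 ]
side [0.22241367 0.55820478 0.87804597] [ 0.24742295 -0.58272581 -0.77408818]
wrist [0.64956944 0.07276659 0.37345721] [-0.00211624 -0.28724464 -0.95785492]
```

View pics/scene0.png

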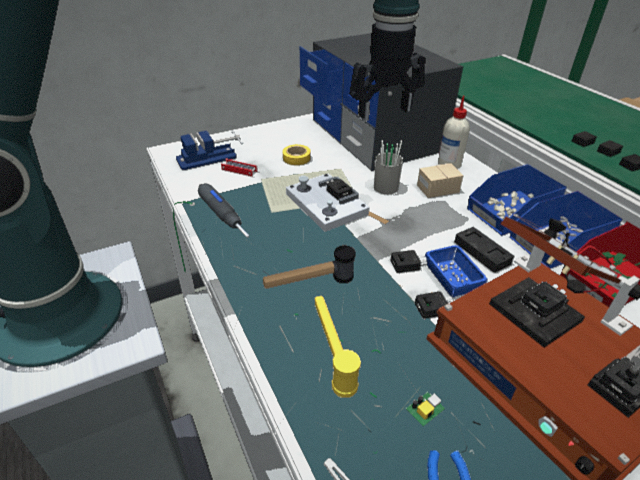

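View pics/side0.png

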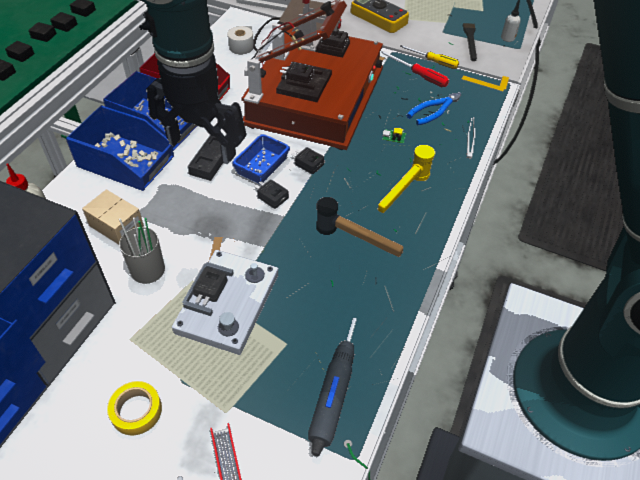

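Scene view: the black-headed mallet has its head at (343,264) and its handle end at (265,281). The yellow lookalike is at (345,372). The jig is at (328,200), and in the side view its pins are at about (228,322) and (255,273). Candidates for the mallet are black/wood (343,264) and yellow (345,372), so I choose the black/wood one. I'll check it and the pins in one composite crop.

```bash
python3 - <<'E'
from h import *
a=cv2.imread("pics/scene0.png");b=cv2.imread("pics/side0.png")
r=lambda im,x,y,w,h,s:cv2.resize(im[y:y+h,x:x+w],(w*s,h*s),interpolation=cv2.INTER_CUBIC)
c=np.zeros((600,800,3),np.uint8)
c[:300,:400]=r(a,280,160,100,75,4);c[:300,400:]=r(b,170,245,133,100,3)[:300,:400] if 0 else cv2.resize(b[245:360,165:318],(400,300))
c[300:,:400]=cv2.resize(a[230:305,257:357],(400,300));c[300:,400:]=cv2.resize(b[185:275,305:425],(400,300))
cv2.imwrite("pics/crop1.png",c)
E
```

```text
(no output)
```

View pics/crop1.png

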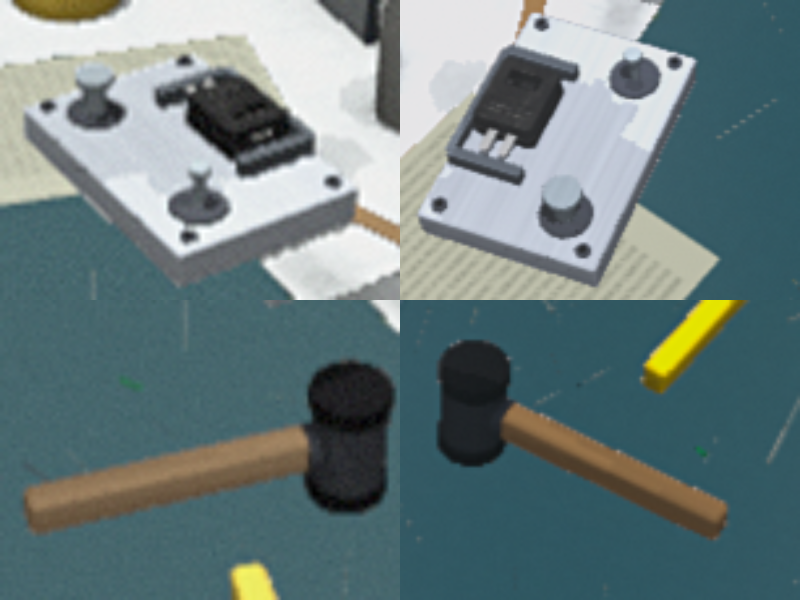

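Crop: the black/wood mallet is confirmed. The stout pin, with the wide head and shank, is at scene (304,178.5) and side (227,318). The slim pin is at scene (330,202) and side (253.5,266).

```bash
python3 - <<'E'
from h import *
for nm,s,d,z in(("stout",(303.8,178.5),(227,318.2),.053),("slim",(330.2,202.3),(253.4,265.7),.053),("head",(344.5,253.7),(327.2,203),.064),("hend",(265.75,277.5),(398.6,248.9),.042)):
    print(nm,ray("scene",*s,z),ray("side",*d,z))
E
```

```text
stout [0.54416427 0.13728887 0.053     ] [0.5417293  0.14354242 0.053     ]
slim [0.55328742 0.02663347 0.053     ] [0.55235916 0.03548619 0.053     ]
head [ 0.49179388 -0.14253615  0.064     ] [ 0.49383094 -0.13825321  0.064     ]
hend [ 0.34795315 -0.11489535  0.042     ] [ 0.34535825 -0.11112135  0.042     ]
```

>>> jog_arm(deltas=[{"jaw":1,"xyz":[-1,-2,1],"rot":[0,0,-0.12]},{"jaw":1,"xyz":[-3,-4,2],"rot":[0,0,-0.24]},{"jaw":1,"xyz":[-4.5,-6.5,3],"rot":[0,0,-0.36]},{"jaw":1,"xyz":[-6,-9,4],"rot":[0,0,-0.48]},{"jaw":1,"xyz":[-7.5,-11.5,5],"rot":[0,0,-0.6]},{"jaw":1,"xyz":[-9,-14,6],"rot":[0,0,-0.72]},{"jaw":1,"xyz":[-10.5,-16,7],"rot":[0,0,-0.84]},{"jaw":1,"xyz":[-12,-18,8],"rot":[0,0,-0.96]},{"jaw":1,"xyz":[-12.8,-19.2,8.5],"rot":[0,0,-1.08]},{"jaw":1,"xyz":[-13.2,-19.9,9],"rot":[0,0,-1.2]}])

```text
t: 0.98
ee_pos: [0.4487, -0.1335, 0.1626]
orientation: [-0.001, 0.183, 0.983, -0.0]
force: [0.6, 0.3, -0.1]
width: 1.003
grasp_force: 0.0
```

>>> jog_arm(deltas=[{"jaw":1,"xyz":[0,0,0],"rot":[0,0,-0.1]},{"jaw":1,"xyz":[0,0,0],"rot":[0,0,-0.188]},{"jaw":1,"xyz":[0,0,0],"rot":[0,0,-0.188]},{"jaw":1,"xyz":[0,0,0],"rot":[0,0,-0.188]},{"jaw":1,"xyz":[0,0,0],"rot":[0,0,-0.188]},{"jaw":1,"xyz":[0,0,0],"rot":[0,0,-0.188]},{"jaw":1,"xyz":[0,0,0],"rot":[0,0,-0.188]},{"jaw":1,"xyz":[0,0,0],"rot":[0,0,-0.188]},{"jaw":1,"xyz":[0,0,0],"rot":[0,0,-0.188]},{"jaw":1,"xyz":[0,0,0],"rot":[0,0,-0.188]}])

```text
t: 1.82
ee_pos: [0.451, -0.132, 0.1633]
orientation: [0.0, 0.091, 0.996, -0.0]
force: [-0.1, 0.8, 0.2]
width: 0.999
grasp_force: 0.0
```

```bash
python3 - <<'E'
from h import *
from scipy.spatial.transform import Rotation as Ro
s=env.sense();q=s["orientation"];print(s["ee_pos"],s["qpos"],Ro.from_quat(np.roll(q,-1)).as_matrix().round(3))
im=save("wrist","wrist1")
# wood mask -> handle axis at handle top
hsv=cv2.cvtColor(im,cv2.COLOR_RGB2HSV)
m=((hsv[...,0]>5)&(hsv[...,0]<22)&(hsv[...,1]>70)&(hsv[...,2]>60)).astype(np.uint8)
n,l,st,c=cv2.connectedComponentsWithStats(m)
for i in range(1,n):
    if st[i,4]>500:
        r=cv2.minAreaRect(np.argwhere(l==i)[:,::-1].astype(np.float32));b=cv2.boxPoints(r)
        print(st[i],r);print(np.array([ray("wrist",*p,.042) for p in b]).round(4))
E
```

```text
[ 0.45103974 -0.13195173  0.16328549] [ 0.43496756  0.3118653  -0.25644147  2.09572165  0.11490165  0.74682066
  1.49382723] [[-0.983  0.182  0.   ]
 [ 0.182  0.983 -0.   ]
 [-0.    -0.    -1.   ]]
[ 299   42   36  221 4365] ((316.32403564453125, 152.02996826171875), (220.8470916748047, 26.46169090270996), 87.4614486694336)
[[ 0.3408 -0.1222  0.042 ]
 [ 0.3429 -0.1076  0.042 ]
 [ 0.4727 -0.1244  0.042 ]
 [ 0.4704 -0.1414  0.042 ]]
```

View pics/wrist1.png

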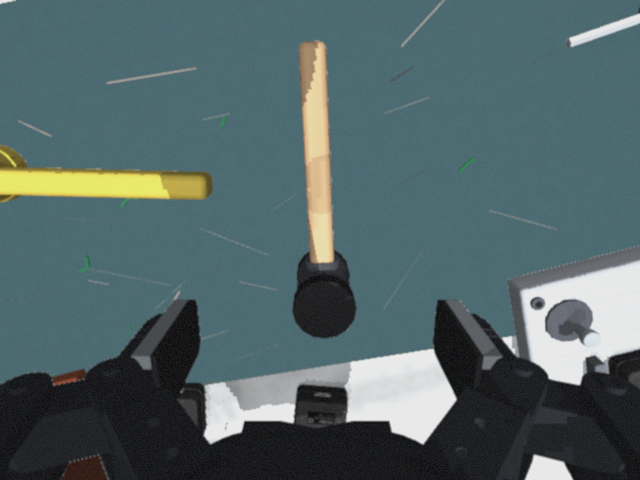

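Wrist view: the handle runs from (313,45) to (322,262), and the head top is at (324,305). The measured handle yaw is about -8°, so I make a small correction, descend and close.

>>> jog_arm(deltas=[{"jaw":1,"xyz":[-0.1,0.1,1.5],"rot":[0,0,-0.03]},{"jaw":1,"xyz":[-0.1,0.2,3.5],"rot":[0,0,-0.04]},{"jaw":1,"xyz":[-0.15,0.2,6],"rot":[0,0,-0.04]},{"jaw":1,"xyz":[-0.15,0.2,8.5],"rot":[0,0,-0.04]},{"jaw":1,"xyz":[-0.15,0.2,10.5],"rot":[0,0,-0.04]},{"jaw":1,"xyz":[-0.15,0.2,12],"rot":[0,0,-0.04]},{"jaw":1,"xyz":[-0.15,0.2,12.8],"rot":[0,0,-0.04]},{"jaw":1,"xyz":[-0.15,0.2,12.8],"rot":[0,0,-0.04]},{"jaw":1,"xyz":[-0.15,0.2,12.8],"rot":[0,0,-0.04]},{"jaw":0.6,"xyz":[-0.15,0.2,12.8],"rot":[0,0,-0.04]}])

```text
t: 2.7
ee_pos: [0.4536, -0.1305, 0.0361]
orientation: [0.001, 0.071, 0.997, -0.0]
force: [-0.7, 0.1, -0.2]
width: 0.883
grasp_force: 0.0
```

>>> jog_arm(deltas=[{"jaw":0.3,"xyz":[0,0,0],"rot":[0,0,0]},{"jaw":0,"xyz":[0,0,0],"rot":[0,0,0]},{"jaw":0,"xyz":[0,0,0],"rot":[0,0,0]},{"jaw":0,"xyz":[0,0,0],"rot":[0,0,0]},{"jaw":0,"xyz":[0,0,0],"rot":[0,0,0]},{"jaw":0,"xyz":[0,0,0],"rot":[0,0,0]},{"jaw":0,"xyz":[0,0,0],"rot":[0,0,0]},{"jaw":0,"xyz":[0,0,0],"rot":[0,0,0]},{"jaw":0,"xyz":[0,0,0],"rot":[0,0,0]},{"jaw":0,"xyz":[0,0,0],"rot":[0,0,0]}])

```text
t: 3.53
ee_pos: [0.4531, -0.1304, 0.0357]
orientation: [0.0, 0.071, 0.997, -0.0]
force: [-0.7, -0.5, 6.4]
width: 0.177
grasp_force: 59.9
```

>>> jog_arm(deltas=[{"jaw":0,"xyz":[0,0,-0.4],"rot":[0,0,0]},{"jaw":0,"xyz":[0,0,-1.2],"rot":[0,0,0]},{"jaw":0,"xyz":[0,0,-2.4],"rot":[0,0,0]},{"jaw":0,"xyz":[0,0,-4],"rot":[0,0,0]},{"jaw":0,"xyz":[0,0,-5.5],"rot":[0,0,0]},{"jaw":0,"xyz":[0,0,-7],"rot":[0,0,0]},{"jaw":0,"xyz":[0,0,-8.5],"rot":[0,0,0]},{"jaw":0,"xyz":[0,0,-9.5],"rot":[0,0,0]},{"jaw":0,"xyz":[0,0,-10],"rot":[0,0,0]},{"jaw":0,"xyz":[0,0,-10],"rot":[0,0,0]}])

```text
t: 4.37
ee_pos: [0.4532, -0.1305, 0.1363]
orientation: [0.001, 0.071, 0.997, -0.0]
force: [-0.2, -0.7, -3.4]
width: 0.178
grasp_force: 58.8
```

>>> jog_arm(deltas=[{"jaw":0,"xyz":[0,1,0],"rot":[0,0,0]},{"jaw":0,"xyz":[0,3,0],"rot":[0,0,-0.03]},{"jaw":0,"xyz":[-0.1,6,0],"rot":[0,0,-0.06]},{"jaw":0,"xyz":[-0.2,9.5,0],"rot":[0,0,-0.1]},{"jaw":0,"xyz":[-0.3,13,0],"rot":[0,0,-0.13]},{"jaw":0,"xyz":[-0.4,16.5,0],"rot":[0,0,-0.16]},{"jaw":0,"xyz":[-0.5,20,0],"rot":[0,0,-0.19]},{"jaw":0,"xyz":[-0.6,23,0],"rot":[0,0,-0.21]},{"jaw":0,"xyz":[-0.6,25.5,0],"rot":[0,0,-0.22]},{"jaw":0,"xyz":[-0.6,27,0],"rot":[0,0,-0.23]}])

```text
t: 5.2
ee_pos: [0.4962, 0.1406, 0.1342]
orientation: [-0.001, -0.046, 0.999, 0.001]
force: [0.5, -0.2, -2.0]
width: 0.177
grasp_force: 58.8
```

```bash
python3 - <<'E'
from h import *
s=env.sense();print(s["t"],s["ee_pos"],s["force"],s["width"],s["qd"].round(2))
a=save("scene","s2");b=save("side","d2");w=save("wrist","w2")
c=np.zeros((600,800,3),np.uint8)
c[:300,:400]=cv2.resize(a[125:245,250:410],(400,300));c[:300,400:]=cv2.resize(b[225:375,150:350],(400,300))
c[300:,:400]=cv2.resize(w,(400,300))
cv2.imwrite("pics/crop2.png",c[:,:,::-1])
E
```

```text
5.2 [0.49619447 0.14062311 0.134247  ] [ 0.49963487 -0.24878942 -1.97864292] 0.17697731230827699 [-0.27  0.1  -0.02 -0.15  0.07  0.08 -0.21]
```

View pics/crop2.png

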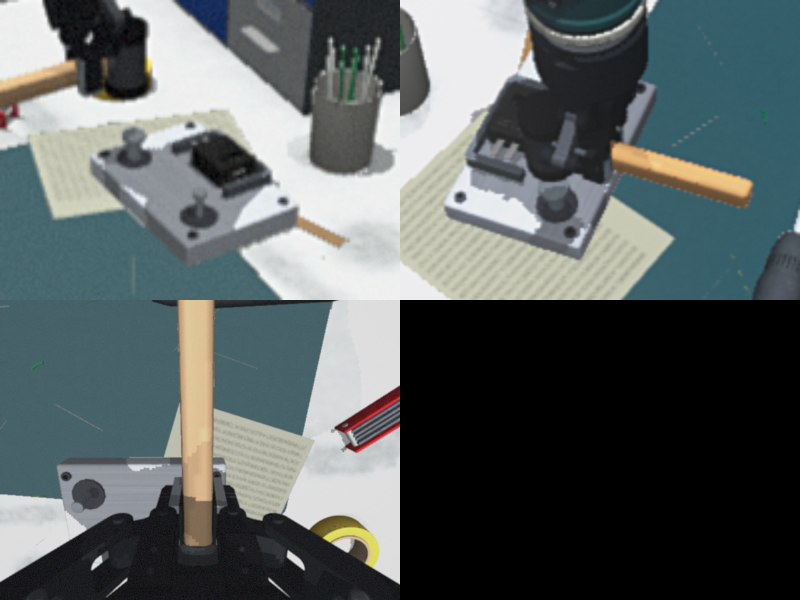

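The mallet hangs level. In the crop, the lower face of its head is at about (127,88), which is scene (301,160). The pins are untouched. I'll check the offset in the same camera.

```bash
python3 - <<'E'
from h import *
s=env.sense();p=s["ee_pos"];print(p)
z=p[2]-.035
print("seen head",ray("scene",300.8,159.5,z),"pred",p+[.0425,.004,0])
hp=p+np.array([.0425,.004,0]);hp[2]=z
print(proj("scene",hp), proj("scene",hp+[0,0,.064]))
a=cv2.imread("pics/s2.png");g=a.max(2)
# dark head mask columns/rows
m=(g<60).astype(np.uint8);m[:, :292]=0;m[:,312:]=0;m[170:]=0
ys,xs=np.nonzero(m);print([(y,xs[ys==y].min(),xs[ys==y].max()) for y in range(132,168,2) if (ys==y).any()])
E
```

```text
[0.49602681 0.13809952 0.13410791]
seen head [0.5410183  0.14516113 0.09910791] pred [0.53852681 0.14209952 0.13410791]
[300.3776439  160.36518622] [299.94779053 134.09974118]
[(132, np.int64(292), np.int64(304)), (134, np.int64(292), np.int64(307)), (136, np.int64(292), np.int64(307)), (138, np.int64(292), np.int64(307)), (140, np.int64(292), np.int64(307)), (142, np.int64(292), np.int64(307)), (144, np.int64(292), np.int64(307)), (146, np.int64(292), np.int64(307)), (148, np.int64(293), np.int64(307)), (150, np.int64(295), np.int64(307)), (152, np.int64(293), np.int64(307)), (154, np.int64(293), np.int64(307)), (156, np.int64(292), np.int64(308)), (158, np.int64(292), np.int64(308)), (160, np.int64(292), np.int64(308)), (162, np.int64(293), np.int64(307)), (164, np.int64(298), np.int64(301))]
```

>>> jog_arm(deltas=[{"jaw":0,"xyz":[-0.1,0,0.5],"rot":[0,0,0]},{"jaw":0,"xyz":[-0.1,0,1.4],"rot":[0,0,0]},{"jaw":0,"xyz":[-0.1,0,2.4],"rot":[0,0,0]},{"jaw":0,"xyz":[-0.1,0,3.3],"rot":[0,0,0]},{"jaw":0,"xyz":[-0.1,0,4],"rot":[0,0,0]},{"jaw":0,"xyz":[-0.1,0,4.4],"rot":[0,0,0]},{"jaw":0,"xyz":[-0.1,0,4.7],"rot":[0,0,0]},{"jaw":0,"xyz":[-0.1,0,5],"rot":[0,0,0]},{"jaw":0,"xyz":[-0.1,0,5.3],"rot":[0,0,0]},{"jaw":0,"xyz":[-0.1,0,5.6],"rot":[0,0,0]}])

```text
t: 6.18
ee_pos: [0.4983, 0.136, 0.0795]
orientation: [0.0, -0.044, 0.999, -0.0]
force: [-3.1, -2.5, 2.6]
width: 0.18
grasp_force: 59.6
```

>>> jog_arm(deltas=[{"jaw":0,"xyz":[0,0,0.1],"rot":[0,0,0]},{"jaw":0,"xyz":[0,0,0.2],"rot":[0,0,0]},{"jaw":0,"xyz":[0,0,0.3],"rot":[0,0,0]},{"jaw":0,"xyz":[0,0,0.4],"rot":[0,0,0]},{"jaw":0,"xyz":[0,0,0.5],"rot":[0,0,0]},{"jaw":0,"xyz":[0,0,0.6],"rot":[0,0,0]},{"jaw":0,"xyz":[0,0,0.7],"rot":[0,0,0]},{"jaw":0,"xyz":[0,0,0.8],"rot":[0,0,0]},{"jaw":0,"xyz":[0,0,0.9],"rot":[0,0,0]},{"jaw":0,"xyz":[0,0,1.0],"rot":[0,0,0]}])

```text
t: 7.02
ee_pos: [0.4982, 0.1361, 0.0692]
orientation: [0.0, -0.044, 0.999, -0.0]
force: [-1.8, -2.2, 2.2]
width: 0.171
grasp_force: 59.6
```

>>> jog_arm(deltas=[{"jaw":0,"xyz":[0,0,0.03],"rot":[0,0,0]},{"jaw":0,"xyz":[0,0,0.06],"rot":[0,0,0]},{"jaw":0,"xyz":[0,0,0.1],"rot":[0,0,0]},{"jaw":0,"xyz":[0,0,0.13],"rot":[0,0,0]},{"jaw":0,"xyz":[0,0,0.16],"rot":[0,0,0]},{"jaw":0,"xyz":[0,0,0.2],"rot":[0,0,0]},{"jaw":0,"xyz":[0,0,0.2],"rot":[0,0,0]},{"jaw":0,"xyz":[0,0,0.2],"rot":[0,0,0]},{"jaw":0,"xyz":[0,0,0.2],"rot":[0,0,0]},{"jaw":0,"xyz":[0,0,0.2],"rot":[0,0,0]}])

```text
t: 7.85
ee_pos: [0.4981, 0.1361, 0.0684]
orientation: [0.0, -0.044, 0.999, -0.0]
force: [-7.0, -4.1, 13.7]
width: 0.179
grasp_force: 61.4
```

>>> jog_arm(deltas=[{"jaw":0,"xyz":[0,0,0.03],"rot":[0,0,0]},{"jaw":0,"xyz":[0,0,0.06],"rot":[0,0,0]},{"jaw":0,"xyz":[0,0,0.1],"rot":[0,0,0]},{"jaw":0,"xyz":[0,0,0.1],"rot":[0,0,0]},{"jaw":0,"xyz":[0,0,0.1],"rot":[0,0,0]},{"jaw":0,"xyz":[0,0,0.1],"rot":[0,0,0]},{"jaw":0,"xyz":[0,0,0.1],"rot":[0,0,0]},{"jaw":0,"xyz":[0,0,0.1],"rot":[0,0,0]},{"jaw":0,"xyz":[0,0,0.1],"rot":[0,0,0]},{"jaw":0,"xyz":[0,0,0.1],"rot":[0,0,0]}])

```text
t: 8.68
ee_pos: [0.498, 0.1361, 0.0681]
orientation: [0.0, -0.044, 0.999, -0.001]
force: [-9.8, -4.3, 22.2]
width: 0.18
grasp_force: 62.6
```

>>> jog_arm(deltas=[{"jaw":0,"xyz":[0,0,-0.5],"rot":[0,0,0]},{"jaw":0,"xyz":[0,0,-1.5],"rot":[0,0,0]},{"jaw":0,"xyz":[0,0,-3],"rot":[0,0,0]},{"jaw":0,"xyz":[0,0,-4.5],"rot":[0,0,0]},{"jaw":0,"xyz":[0,0,-6],"rot":[0,0,0]},{"jaw":0,"xyz":[0,0,-7],"rot":[0,0,0]},{"jaw":0,"xyz":[0,0,-7.5],"rot":[0,0,0]},{"jaw":0,"xyz":[0,0,-7.5],"rot":[0,0,0]},{"jaw":0,"xyz":[0,0,-7.5],"rot":[0,0,0]},{"jaw":0,"xyz":[0,0,-7.5],"rot":[0,0,0]}])

```text
t: 9.52
ee_pos: [0.4977, 0.1359, 0.1405]
orientation: [-0.001, -0.044, 0.999, -0.0]
force: [-0.7, -0.1, -3.0]
width: 0.174
grasp_force: 58.9
```

```bash
python3 - <<'E'
from h import *
s=env.sense();print(s["t"],s["ee_pos"],s["force"],s["width"])
a=save("scene","s3");b=save("side","d3")
c=np.zeros((600,800,3),np.uint8)
c[:300,:400]=cv2.resize(a[155:230,280:380],(400,300),interpolation=cv2.INTER_CUBIC);c[:300,400:]=cv2.resize(b[225:375,150:350],(400,300))
c[300:,:400]=cv2.resize(a[100:250,230:430],(400,300));c[300:,400:]=cv2.resize(a[160:310,300:500],(400,300))
cv2.imwrite("pics/crop3.png",c[:,:,::-1])
P=[.52,-.07,0]; print(proj("scene",P),proj("side",P),proj("scene",[.543,.14,.033]))
E
```

```text
9.5167 [0.49772541 0.13594866 0.14049366] [-0.66107534 -0.06326939 -3.0207932 ] 0.17434715343983506
[337.56998037 252.40107535] [297.87598072 247.10198994] [302.92430294 185.44751424]
```

View pics/crop3.png

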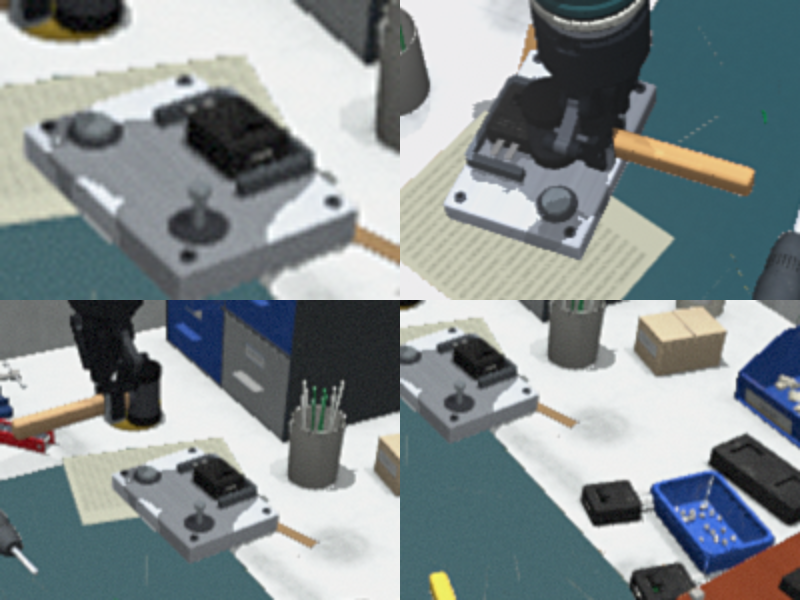

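Scene and side crops: the stout pin's head sits down on its bushing at scene (304,187), and the slim pin still stands at (330,205). The bench right of the jig, around scene (337,252), is clear mat. I'll move the mallet there and set it down.

>>> jog_arm(deltas=[{"jaw":0,"xyz":[0.2,-0.8,0],"rot":[0,0,0]},{"jaw":0,"xyz":[0.5,-2.4,0],"rot":[0,0,0]},{"jaw":0,"xyz":[1,-5,0],"rot":[0,0,0]},{"jaw":0,"xyz":[1.5,-8,0],"rot":[0,0,0]},{"jaw":0,"xyz":[2,-11,0],"rot":[0,0,0]},{"jaw":0,"xyz":[2.6,-14,0],"rot":[0,0,0]},{"jaw":0,"xyz":[3.2,-17,0],"rot":[0,0,0]},{"jaw":0,"xyz":[3.6,-19.2,0],"rot":[0,0,0]},{"jaw":0,"xyz":[3.8,-20.4,0],"rot":[0,0,0]},{"jaw":0,"xyz":[3.9,-20.7,0],"rot":[0,0,0]}])

```text
t: 10.45
ee_pos: [0.4765, -0.0771, 0.1409]
orientation: [-0.001, -0.041, 0.999, -0.001]
force: [0.5, 0.4, -2.3]
width: 0.176
grasp_force: 58.8
```

>>> jog_arm(deltas=[{"jaw":0,"xyz":[0,0,0.6],"rot":[0,0,0]},{"jaw":0,"xyz":[0,0,1.8],"rot":[0,0,0]},{"jaw":0,"xyz":[0,0,3.2],"rot":[0,0,0]},{"jaw":0,"xyz":[0,0,4.6],"rot":[0,0,0]},{"jaw":0,"xyz":[0,0,6],"rot":[0,0,0]},{"jaw":0,"xyz":[0,0,7.2],"rot":[0,0,0]},{"jaw":0,"xyz":[0,0,8.2],"rot":[0,0,0]},{"jaw":0,"xyz":[0,0,9],"rot":[0,0,0]},{"jaw":0,"xyz":[0,0,9.4],"rot":[0,0,0]},{"jaw":0,"xyz":[0,0,9.6],"rot":[0,0,0]}])

```text
t: 11.28
ee_pos: [0.4772, -0.0729, 0.0446]
orientation: [-0.0, -0.044, 0.999, 0.0]
force: [0.3, -0.3, -2.5]
width: 0.177
grasp_force: 58.9
```

>>> jog_arm(deltas=[{"jaw":0,"xyz":[0,0,0.1],"rot":[0,0,0]},{"jaw":0,"xyz":[0,0,0.2],"rot":[0,0,0]},{"jaw":0,"xyz":[0,0,0.3],"rot":[0,0,0]},{"jaw":0,"xyz":[0,0,0.4],"rot":[0,0,0]},{"jaw":0,"xyz":[0,0,0.5],"rot":[0,0,0]},{"jaw":0,"xyz":[0,0,0.6],"rot":[0,0,0]},{"jaw":0,"xyz":[0,0,0.7],"rot":[0,0,0]},{"jaw":0,"xyz":[0,0,0.75],"rot":[0,0,0]},{"jaw":0,"xyz":[0,0,0.75],"rot":[0,0,0]},{"jaw":0,"xyz":[0,0,0.75],"rot":[0,0,0]}])

```text
t: 12.12
ee_pos: [0.4773, -0.0735, 0.0378]
orientation: [-0.0, -0.044, 0.999, -0.0]
force: [0.2, 1.4, -3.1]
width: 0.176
grasp_force: 58.9
```

>>> jog_arm(deltas=[{"jaw":0,"xyz":[0,0,0.05],"rot":[0,0,0]},{"jaw":0,"xyz":[0,0,0.1],"rot":[0,0,0]},{"jaw":0,"xyz":[0,0,0.15],"rot":[0,0,0]},{"jaw":0,"xyz":[0,0,0.2],"rot":[0,0,0]},{"jaw":0,"xyz":[0,0,0.2],"rot":[0,0,0]},{"jaw":0,"xyz":[0,0,0.2],"rot":[0,0,0]},{"jaw":0,"xyz":[0,0,0.2],"rot":[0,0,0]},{"jaw":0,"xyz":[0,0,0.2],"rot":[0,0,0]},{"jaw":0,"xyz":[0,0,0.2],"rot":[0,0,0]},{"jaw":0,"xyz":[0,0,0.2],"rot":[0,0,0]}])

```text
t: 12.95
ee_pos: [0.4774, -0.0735, 0.0358]
orientation: [-0.0, -0.044, 0.999, -0.0]
force: [-0.1, 0.1, -1.2]
width: 0.174
grasp_force: 59.2
```

>>> jog_arm(deltas=[{"jaw":0,"xyz":[0,0,0.05],"rot":[0,0,0]},{"jaw":0,"xyz":[0,0,0.06],"rot":[0,0,0]},{"jaw":0.25,"xyz":[0,0,0.06],"rot":[0,0,0]},{"jaw":0.4,"xyz":[0,0,0.06],"rot":[0,0,0]},{"jaw":0.6,"xyz":[0,0,0.06],"rot":[0,0,0]},{"jaw":0.8,"xyz":[0,0,0.06],"rot":[0,0,0]},{"jaw":0.8,"xyz":[0,0,0.06],"rot":[0,0,0]},{"jaw":0.8,"xyz":[0,0,0.06],"rot":[0,0,0]},{"jaw":0.8,"xyz":[0,0,0.06],"rot":[0,0,0]},{"jaw":0.8,"xyz":[0,0,0.06],"rot":[0,0,0]}])

```text
t: 13.78
ee_pos: [0.4774, -0.0735, 0.0352]
orientation: [0.0, -0.044, 0.999, -0.0]
force: [-0.5, 0.0, 0.1]
width: 0.798
grasp_force: 0.0
```

>>> jog_arm(deltas=[{"jaw":0.8,"xyz":[0,0,-0.5],"rot":[0,0,0]},{"jaw":0.8,"xyz":[0,0,-1.5],"rot":[0,0,0]},{"jaw":0.8,"xyz":[0,0,-3],"rot":[0,0,0]},{"jaw":0.8,"xyz":[0,0,-5],"rot":[0,0,0]},{"jaw":0.8,"xyz":[0,0,-7.5],"rot":[0,0,0]},{"jaw":0.8,"xyz":[0,0,-10],"rot":[0,0,0]},{"jaw":0.8,"xyz":[0,0,-12.5],"rot":[0,0,0]},{"jaw":0.8,"xyz":[0,0,-14.5],"rot":[0,0,0]},{"jaw":0.8,"xyz":[0,0,-15.5],"rot":[0,0,0]},{"jaw":0.8,"xyz":[0,0,-16],"rot":[0,0,0]}])

```text
t: 14.62
ee_pos: [0.4781, -0.0736, 0.1974]
orientation: [0.002, -0.043, 0.999, -0.001]
force: [0.4, 0.6, -0.4]
width: 0.799
grasp_force: 0.0
```

```bash
python3 - <<'E'
from h import *
s=env.sense();print(s["t"],s["ee_pos"],s["force"])
a=save("scene","s4");b=save("side","d4")
c=np.hstack([cv2.resize(a[150:330,230:420],(400,379)),cv2.resize(b[160:360,160:371],(400,379))])
cv2.imwrite("pics/crop4.png",c[:,:,::-1])
E
```

```text
14.6167 [ 0.47813224 -0.07360875  0.19736231] [ 0.41411456  0.63992878 -0.35675157]
```

View pics/crop4.png

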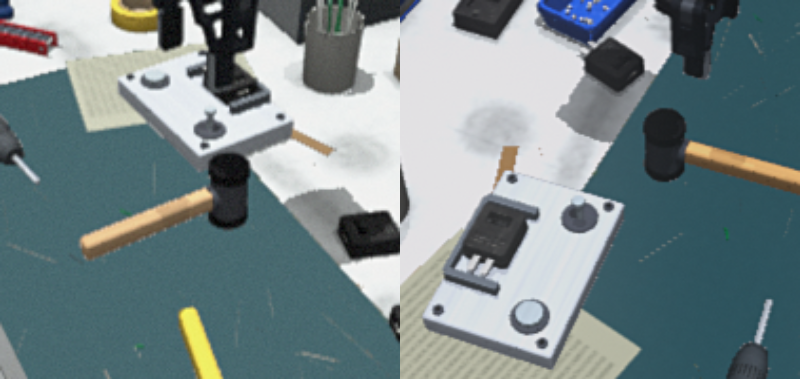

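The mallet stands upright on its face beside the jig, with its head at crop (229,190). The stout pin is home at (155,75), the slim pin is up at (210,120), and the gripper is clear.

```bash
python3 -c "
from cell import env
print(env.sign_off())"
```

```text
the job is handed in; nothing more can be done
None
```

I drove the stout pin fully home with the mallet, left the slim pin standing, and stood the mallet on its face beside the jig; the job was handed in at about 14.7 s.

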